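Make up the plaque kit and the calendar kit

ROBOT

A 6-joint arm with a two-finger parallel gripper is mounted at the origin on a cart in front of the work surface, level with it; the furniture and walls round the work are solid. World frame = base frame: x ahead of the robot, y to its left, z up, the work surface at z = 0. Lengths are in m, angles in rad, forces in N, time in s.
With the tool pointing down it reaches from about 0.225 to 0.875 m from the base axis. Payload 3.4 kg.
Tool frame: the origin (TCP) lies between the finger pads; the fingertips stand 8 mm ahead of it and the grasp point (between the pads) lies 11 mm behind it; z points along the fingers, y is the line along which they close (so a half turn about z gives the same grasp; the last joint's range is limited). The gripper opens to 85 mm and grips with 20 to 120 N. Pads are 22 mm wide; open, the fingers measure 114 mm over their backs; the gripper's body (76 mm by 85 mm) begins 54 mm behind the grasp point. The pads swing forward as they close: fully open they stand 13 mm farther back than shut.
Start: joints at [1.222, 0.276, 1.505, -0, 1.361, -0.121], TCP at [0.13, 0.56, 0.239] pointing down, gripper open.
Joint ranges: [-2.89, 2.89], [-0.75, 2.08], [0.22, 2.7], [-1.18, 4.32], [0.11, 2.71], [-2.7, 2.7]. Speed limits (rad/s): [2.57, 2.57, 3.14, 3.14, 3.14, 3.14].

INTERFACE

Orientations are given as a unit quaternion [w, x, y, z].
In Python, from rig import manip gives the robot as it stands.
- The arm moves only by the tool move_arm, never from a script. Its argument "deltas" is a list that holds one entry, the list of rows, each a list of 5 numbers: the shift along the tool's x, y, z normalised to -1 to 1, where 1 is 80 cm, then the turn about the tool's z normalised to -1 to 1, where 1 is 120 degrees, then the closure, from -1 (fully open) to 1 (shut). In form: [[[tx, ty, tz, twist, grip], ...]]. A call has 1 to 12 rows; each row is the pose to reach, as a shift and turn from the pose commanded when the call began, along the tool's axes at that moment; what a row does not reach only later rows make up. A row lasts 1/10 s, in which the tool goes at most 50 mm and 8.59 degrees, less where a joint would pass 70% of its speed; a pose out of reach is approached as far as the arm can. A call with a number of a shift or a turn outside -1 to 1 is refused whole. A call with a gripper value outside its range is refused whole. The fingers move at their own pace and stop on an object; "squeeze" is the grip in N (left out, the last holds). Time passes only in rows, so rows that repeat a pose let the fingers close. It gives the time, the measured TCP pose, the force, the opening and the grip force at its end, in the units of the state.
- manip.get_state(): the state, without advancing time (a new reading comes with each control period).
- manip.get_image(name): name is "side" or "top"; returns the picture (400x640x3 uint8, red, green, blue); there is no depth.
- manip.camera_params(name): a dict with "fx", "fy", "cx", "cy" (pixels), "R" (3x3) and "t" (3): a world point X has camera coordinates R X + t. Camera axes: x right, y down, z forward; pixel columns grow to the right and rows downward; lengths in m; the calibration is good to about 2 mm. A picture is of the moment at which its call begins. camera_params takes no time and is no camera call.
- manip.sign_off(): hands the job in; it is judged then, once.
The state is a dict: "clock": time; "qpos": joint angles; "qd": joint speeds; "effort": joint torques, N m; "position": TCP position; "ee_rot": TCP orientation; "contact_force": force on the tool from outside, world axes, zero at the start; "moment": the same for the moment, N m; "width": finger opening in m; "gripper_force": force on a finger pad.
Only numpy, scipy, OpenCV 4.12 (cv2) and the standard library are available. Lean on these libraries where they do the work, as an engineer would, in place of code of your own. Each camera call takes 0.05 s, during which the arm holds its last target. There are 200 camera calls.

TASK

Make up the two craft kits from the stock on the bench: the orange tray gets the sanding block, lying sole down lengthwise in its oblong bay, and the red-capped glue bottle, standing upright in its ring; the green tray gets the stapler, standing on its base lengthwise in the long bay, the eraser, lying flat lengthwise in the small bay, and the yellow-capped glue bottle, standing upright in its ring. Everything must rest on the tray floor inside its lips; let go of it all and leave the masking tape, the marker and the screwdriver where they lie.

Things in the scene. Friction and masses are not known exactly. Their poses are not given: they have to be found in the camera images.
- plaque_tray: orange low kit tray, 84 x 206 mm (x, y), fixed; origin: centre of underside. Floor 4 mm thick, rim 8 mm high, lips rise 3 mm from the floor. Oblong bay, inside 64 x 116 mm, centre at x 0, y +38 mm; at the other end a raised ring, inside diameter 60 mm, centre at x 0, y -64 mm. To the left (y over 0.16 m) stands a binding machine whose upright lever rises to about 0.5 m at x 0.47 to 0.54: swing the arm clear of it.
- calendar_tray: green low kit tray, 140 x 180 mm (x, y), fixed; origin: centre of underside. Floor 4 mm thick, rim 8 mm high, lips rise 3 mm from the floor. Long bay, inside 58 x 168 mm, centre x -36, y 0; small bay, inside 46 x 68 mm, centre x +34, y +46; ring, inside diameter 54 mm, centre x +34, y -46. Crowded: low things are best put in first, the bottle last.
- sanding_block: wooden sanding block with a dark sole, 40 x 90 x 31 mm (x, y, z), lying flat, sole down; origin at the centre of its underside, y along its length.
- glue_red: white squeeze bottle of glue with a RED cap, standing; round body 44 mm diameter up to 108 mm, then the narrow cap (22 mm), 143 mm high in all; origin at the centre of its foot, z up.
- stapler: blue stapler on its black base, 34 x 141 x 60 mm (x, y, z), one rigid thing; the black base is 34 mm wide and 9 mm high, the blue arm 30 mm wide from 30 to 60 mm height; origin under its centre at the foot, y along its length.
- glue_yellow: white squeeze bottle of glue with a YELLOW cap, standing; round body 38 mm diameter up to 90 mm, then the narrow cap (19 mm), 119 mm high in all; origin at the centre of its foot, z up.
- eraser: blue eraser with one white end, 23 x 44 x 12 mm (x, y, z), lying flat; origin at the centre of its underside, y along its length.
- masking_tape: roll of masking tape lying flat behind the trays, 91 mm diameter, 19 mm high; bystander, to be left alone. Origin at the centre of its underside.
- marker: black and red marker pen lying behind the trays, to the left, 130 mm long, 14 mm thick; bystander, to be left alone. Origin under its middle.
- screwdriver: red-handled screwdriver lying behind the trays, 197 mm long, 29 mm thick; bystander, to be left alone. Origin under its middle.
Mind the look-alikes: they are no part of the job. What is shaped like the glue_red but pink or purple is not meant.

How it is judged:
By the outcome, as a careful person would: the job done as asked, in the order asked, and still so for the second after the job is handed in, with the robot touching nothing.
It also fails if it takes over 136 s, if anything falls off the work surface, if the arm or the gripper's body presses on something with over 40 N, if the wrist force passes 120 N, or if a joint passes its speed limit or range.

## Working session

There is one attempt and no reset: what is moved stays moved. The work goes in short steps, Python scripts to look and compute and a tool call to move; the robot and the scene stay as the last step left them, time stands still between calls to the robot, and variables do not carry over. Pictures are saved under pics/ and viewed, at most 14 in all, crops included, and the job is handed in when it is done.

Besides the shell and the picture viewer there is one more tool, called after "Emit:" by a JSON object that holds its "op" and its "data", one argument or row to a line. move_arm: Moves the arm, as the interface text tells. Scaled input: -1 to 1 covers 80 cm each way for a shift and 120 degrees each way for a turn. Its arguments: {"type":"object","properties":{"deltas":{"type":"array","items":{"type":"array","items":{"type":"array","items":{"type":"number","minimum":-1,"maximum":1}}}},"squeeze":{"type":"number"}},"required":["deltas"]}

```bash
ls; mkdir -p pics; python3 - <<'E'
from rig import manip
import cv2
s=manip.get_state();print(s)
for n in("top","side"):
    cv2.imwrite(f"pics/{n}0.png",manip.get_image(n)[:,:,::-1]);print(manip.camera_params(n))
E
```

```text
pics
{'clock': 0.0, 'qpos': array([ 1.22197790e+00,  2.76595794e-01,  1.50611498e+00, -2.73800024e-05,
        1.36068620e+00, -1.21028141e-01]), 'qd': array([-8.36248309e-05, -6.75067131e-04, -1.34235738e-03,  2.77155315e-04,
        3.66452695e-04, -1.07955661e-03]), 'effort': array([-1.58687097e-03, -4.16769791e+01, -2.45806271e+01, -4.66463280e-04,
        1.09372748e-02,  3.81266568e-05]), 'position': array([0.12970743, 0.55966491, 0.23844647]), 'ee_rot': array([-1.96975653e-04,  1.13646166e-01,  9.93520878e-01, -8.80495514e-04]), 'contact_force': array([ 0.89053017, -0.67074518,  1.24315099]), 'moment': array([-0.02117529, -0.00620993, -0.00128931]), 'gripper_force': 0.0, 'width': 0.08555872446056823}
{'fx': 389.64917578079513, 'fy': 389.64917578079513, 'cx': 323.5996137734424, 'cy': 199.88994939379248, 'R': array([[-0.0096401 , -0.99951736,  0.02953173],
       [-0.99851075,  0.00803609, -0.05396017],
       [ 0.05369681, -0.03000793, -0.9981063 ]]), 't': array([-0.07923732,  0.56138767,  1.05659531])}
{'fx': 467.90166562865716, 'fy': 467.90166562865716, 'cx': 321.22888631276254, 'cy': 196.96828582422904, 'R': array([[-0.92295428, -0.38481948, -0.00832814],
       [-0.23817905,  0.58797997, -0.77301377],
       [ 0.30236754, -0.71147278, -0.63433458]]), 't': array([0.48482344, 0.194217  , 0.87847349])}
```

View pics/top0.png

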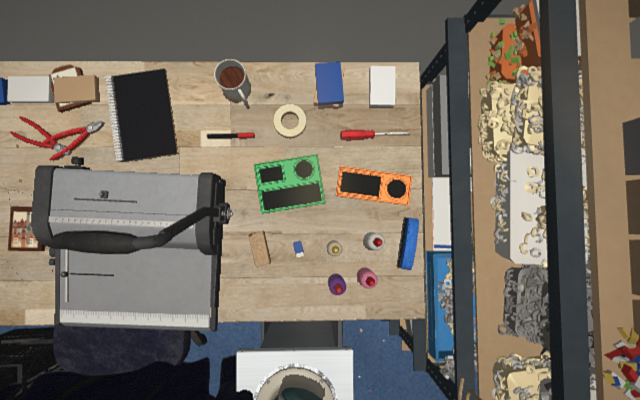

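View pics/side0.png

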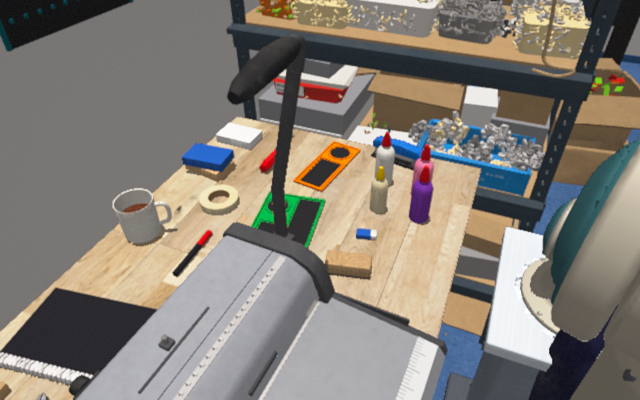

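The top view shows all the stock: sanding block at about (260,248), eraser (298,248), yellow bottle (335,248), red bottle (373,240), stapler (408,243), green tray (289,183), orange tray (373,185). The pink and purple look-alikes are at (367,278) and (337,285). The side view shows the lever rising in front of the trays.

```bash
cat > h.py <<'E'
import numpy as np,cv2
from rig import manip
P={n:manip.camera_params(n) for n in("top","side")}
def ray(n,u,v):
    p=P[n];d=p["R"].T@np.array([(u-p["cx"])/p["fx"],(v-p["cy"])/p["fy"],1]);return -p["R"].T@p["t"],d
def onz(n,u,v,z):
    c,d=ray(n,u,v);return (c+d*(z-c[2])/d[2])[:2]
def proj(n,X):
    p=P[n];q=p["R"]@np.asarray(X,float)+p["t"];return p["fx"]*q[0]/q[2]+p["cx"],p["fy"]*q[1]/q[2]+p["cy"]
def tri(uvt,uvs):
    A=[];b=[]
    for n,(u,v) in(("top",uvt),("side",uvs)):
        c,d=ray(n,u,v);d/=np.linalg.norm(d);M=np.eye(3)-np.outer(d,d);A.append(M);b.append(M@c)
    return np.linalg.lstsq(np.vstack(A),np.hstack(b),rcond=None)[0]
def grab(n): return manip.get_image(n)[:,:,::-1].copy()
E
python3 - <<'E'
import cv2
from h import *
a=cv2.imread("pics/top0.png");b=cv2.imread("pics/side0.png")
cv2.imwrite("pics/topc.png",cv2.resize(a[150:300,235:435],None,fx=4,fy=4,interpolation=cv2.INTER_NEAREST))
cv2.imwrite("pics/sidec.png",cv2.resize(b[125:285,245:445],None,fx=3.75,fy=3.75,interpolation=cv2.INTER_NEAREST))
E
```

```text
(no output)
```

View pics/topc.png

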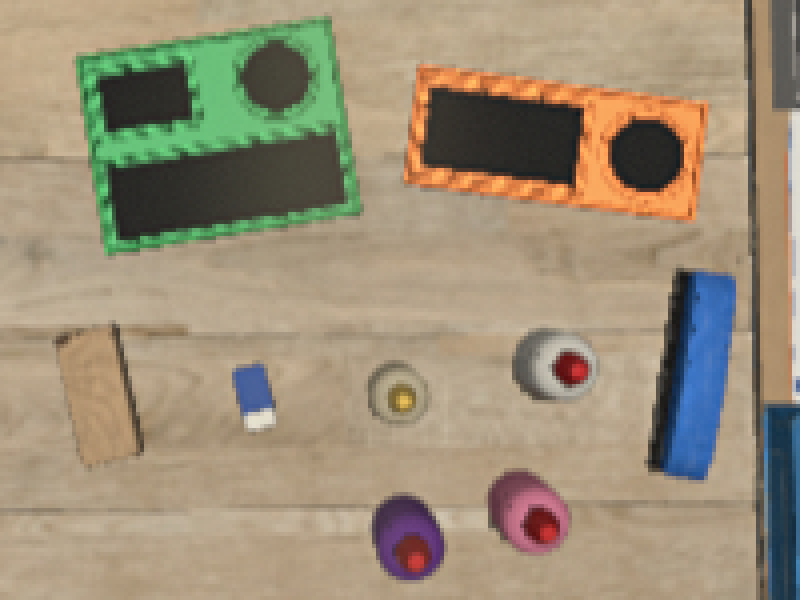

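View pics/sidec.png

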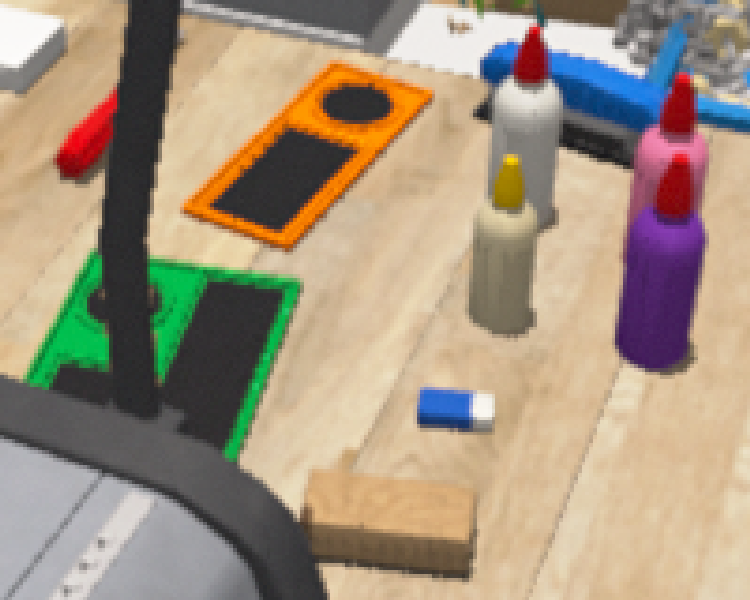

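The crops confirm it: the orange bay and the green small bay are both on the +y (left) side, and the green ring is at −y. Next I'll measure with masks and corners.

```bash
cat > m.py <<'E'
from h import *
def mask(im,lo,hi,roi):
    m=cv2.inRange(cv2.cvtColor(im,cv2.COLOR_BGR2HSV),lo,hi);z=np.zeros_like(m);x0,y0,x1,y1=roi;z[y0:y1,x0:x1]=m[y0:y1,x0:x1];return z
def cent(m):
    M=cv2.moments(m,True);return M["m10"]/M["m00"],M["m01"]/M["m00"],M["m00"]
def rect(m,z,n="top"):
    c=max(cv2.findContours(m,0,2)[0],key=cv2.contourArea)[:,0]
    w=np.array([onz(n,u,v,z) for u,v in cv2.convexHull(c)[:,0]]).astype(np.float32)*1000
    (cx,cy),(a,b),t=cv2.minAreaRect(w)
    if a>b:a,b,t=b,a,t+90
    yaw=(t+90)%180-90   # short side=x axis at yaw
    return np.round([cx,cy,a,b,yaw],1)
E
python3 - <<'E'
from m import *
a=cv2.imread("pics/top0.png");b=cv2.imread("pics/side0.png")
for n in P: print(n,(-P[n]["R"].T@P[n]["t"]).round(3))
print("green",rect(mask(a,(50,60,60),(80,255,255),(245,150,330,216)),.007))
print("orange",rect(mask(a,(5,140,140),(22,255,255),(333,160,415,210)),.007))
print("orange side",rect(mask(b,(5,170,140),(22,255,255),(290,138,365,195)),.007,"side"))
bm=mask(a,(100,110,60),(125,255,255),(390,210,425,275));print("stap blue",rect(bm,.06))
e=mask(a,(100,60,60),(130,255,255),(290,235,306,260))|mask(a,(0,0,190),(180,60,255),(290,235,306,260));print("eraser",rect(e,.012),cent(e))
e=mask(b,(100,60,60),(130,255,255),(352,225,380,242))|mask(b,(0,0,185),(180,50,255),(352,225,380,242));print("eraser side",rect(e,.006,"side"))
for nm,lo,hi,r1,r2 in(("red",(0,150,60),(8,255,255),(370,232,386,250),(375,130,395,150)),("yel",(20,140,90),(32,255,255),(325,240,345,258),(370,160,390,182))):
    c1=cent(mask(a,lo,hi,r1));c2=cent(mask(b,lo,hi,r2))
    print(nm,c1,c2,tri(c1[:2],c2[:2]).round(4))
f=lambda q,z:np.array([onz("top",235+x/4,150+y/4,z) for x,y in q])
q=f([(55,338),(112,325),(138,455),(87,467)],.031);print("block top",q.round(3),q.mean(0))
q=np.array([onz("side",245+x/3.75,125+y/3.75,.031) for x,y in [(310,470),(475,488),(470,540),(305,520)]]);print(q.round(3),q.mean(0))
# bays by dark mask
for nm,roi,z in(("long",(258,180,326,212),.004),("obl",(338,168,384,200),.004),("small",(257,164,285,184),.004),("gring",(292,156,316,180),.004),("oring",(386,175,408,200),.004)):
    print(nm,rect(mask(a,(0,0,0),(180,255,75),roi),z))
E
```

```text
top [ 0.503 -0.052  1.087]
side [0.228 0.697 0.711]
green [607.7  11.1 139.3 179.3   8.8]
orange [ 600.6 -224.9   83.8  205.2   -7.9]
orange side [ 599.9 -222.6   85.7  209.5   -8. ]
stap blue [ 441.3 -309.1   33.7  133.9   80. ]
eraser [430.8 -12.5  21.6  48.  -75. ] (297.864406779661, 248.29661016949152, 118.0)
eraser side [427.3 -17.2  34.   43.6 -72.5]
red (377.61538461538464, 241.89743589743588, 39.0) (386.1904761904762, 138.95238095238096, 21.0) [ 0.4497 -0.2135  0.1247]
yel (335.25925925925924, 249.40740740740742, 27.0) (380.3255813953488, 173.4418604651163, 86.0) [ 0.4306 -0.1099  0.1015]
block top [[0.468 0.118]
 [0.477 0.08 ]
 [0.39  0.063]
 [0.382 0.097]] [0.42915923 0.08966468]
[[0.475 0.086]
 [0.389 0.065]
 [0.38  0.101]
 [0.464 0.12 ]] [0.42730017 0.09280551]
long [571.7   6.4  52.3 160.    7.6]
obl [ 606.3 -187.4   54.8  106.1   -7.6]
small [635.6  61.9  40.   62.4   7.8]
gring [648.2 -29.2  41.6  41.6  44.5]
oring [ 591.8 -288.1   45.2   48.    88.9]
```

```bash
cat > d.py <<'E'
import sys
from h import *
from scipy.spatial.transform import Rotation as Ro
# usage: d.py x,y,z[,theta] ... (m, deg; theta=world angle of tool y); prints normalised deltas from now
s=manip.get_state();w,x,y,z=s["ee_rot"];R=Ro.from_quat([x,y,z,w]).as_matrix();th=np.degrees(np.arctan2(R[1,1],R[0,1]))
p=s["position"];print(round(s["clock"],2),p.round(4),"th",th.round(1),"w",round(s["width"],4),"q",s["qpos"].round(2))
for a in sys.argv[1:]:
    v=[float(k) for k in a.split(",")];t=v[3] if len(v)>3 else th
    print(a,(R.T@(np.array(v[:3])-p)/.8).round(4),round((th-t)/120,4))
E
python3 d.py .20,.30,.30,102.3 .428,.0915,.13,102.3
```

```text
0.1 [0.1297 0.5597 0.2385] th 76.9 w 0.0854 q [ 1.22  0.28  1.51  0.    1.36 -0.12]
.20,.30,.30,102.3 [-0.1589 -0.2965 -0.0764] -0.2113
.428,.0915,.13,102.3 [-0.4955 -0.4857  0.1364] -0.2113
```

Emit:
{"op": "move_arm", "data": {
  "deltas": [
    [[-0.159, -0.2965, -0.076, -0.211, -0.5], [-0.159, -0.2965, -0.076, -0.211, -0.5], [-0.159, -0.2965, -0.076, -0.211, -0.5], [-0.159, -0.2965, -0.076, -0.211, -0.5], [-0.159, -0.2965, -0.076, -0.211, -0.5], [-0.159, -0.2965, -0.076, -0.211, -0.5], [-0.4955, -0.4857, 0.136, -0.211, -0.5], [-0.4955, -0.4857, 0.136, -0.211, -0.5], [-0.4955, -0.4857, 0.136, -0.211, -0.5], [-0.4955, -0.4857, 0.136, -0.211, -0.5], [-0.4955, -0.4857, 0.136, -0.211, -0.5], [-0.4955, -0.4857, 0.136, -0.211, -0.5]]
  ],
  "squeeze": 40
}}

```text
clock: 1.3
position: [0.3952, 0.1215, 0.1547]
ee_rot: [0.0, -0.107, 0.994, 0.0]
contact_force: [0.7, 1.5, 0.8]
width: 0.0638
gripper_force: 0.0
```

```bash
python3 d.py .428,.0915,.08,102.3 .428,.0915,.015,102.3; python3 -c "
from h import *
a=grab('top');b=grab('side')
cv2.imwrite('pics/c1.png',np.hstack([cv2.resize(a[150:300,235:435],(400,300)),cv2.resize(b[125:275,245:445],(400,300))]))"
```

```text
1.3 [0.3952 0.1215 0.1547] th 102.2 w 0.0638 q [ 0.13  0.1   1.96  0.    1.08 -1.66]
.428,.0915,.08,102.3 [-0.032  -0.0454  0.0934] -0.0006
.428,.0915,.015,102.3 [-0.032  -0.0454  0.1747] -0.0006
```

View pics/c1.png

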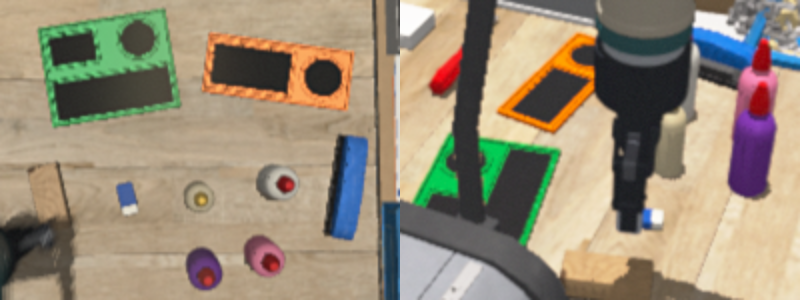

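The gripper is above the block (top panel, lower left) with nothing disturbed. Going down.

Emit:
{"op": "move_arm", "data": {
  "deltas": [
    [[-0.032, -0.0454, 0.06, 0, -0.5], [-0.032, -0.0454, 0.093, 0, -0.5], [-0.032, -0.0454, 0.13, 0, -0.5], [-0.032, -0.0454, 0.155, 0, -0.5], [-0.032, -0.0454, 0.174, 0, -0.5], [-0.032, -0.0454, 0.174, 0, -0.5], [-0.032, -0.0454, 0.174, 0, -0.5]]
  ]
}}

```text
clock: 2.1
position: [0.4269, 0.0934, 0.0168]
ee_rot: [-0.0, -0.107, 0.994, 0.0]
contact_force: [0.6, 0.3, -0.4]
width: 0.0638
gripper_force: 0.0
```

```bash
python3 d.py .428,.0915,.015,102.3; python3 -c "
from h import *
a=grab('top');b=grab('side')
cv2.imwrite('pics/c2.png',np.hstack([cv2.resize(a[200:280,225:325],(400,320)),cv2.resize(b[205:285,305:405],(400,320))]))"
```

```text
2.1 [0.4269 0.0934 0.0168] th 102.3 w 0.0638 q [ 0.06  0.33  2.1   0.    0.71 -1.73]
.428,.0915,.015,102.3 [-0.0008 -0.0027  0.0022] -0.0001
```

View pics/c2.png

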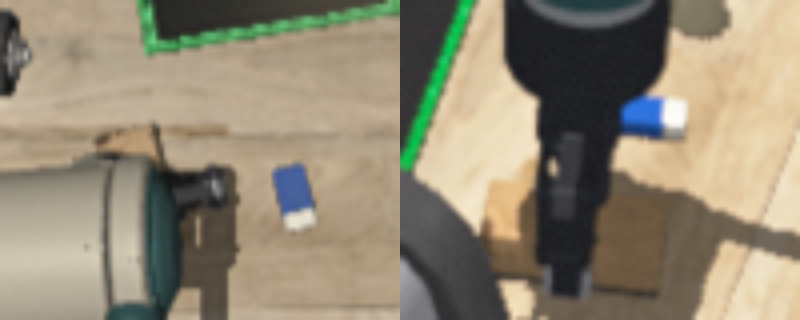

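Fingers straddle the block mid-length in both panels. Closing and lifting.

Emit:
{"op": "move_arm", "data": {
  "deltas": [
    [[-0.0008, -0.0027, 0.001, 0, 0.4], [-0.0008, -0.0027, 0.001, 0, 0.4], [-0.0008, -0.0027, 0.001, 0, 0.4], [-0.0008, -0.0027, 0.001, 0, 0.4], [-0.0008, -0.0027, 0.001, 0, 0.4], [-0.0008, -0.0027, 0.001, 0, 0.4], [-0.0008, -0.0027, -0.04, 0, 0.4], [-0.0008, -0.0027, -0.09, 0, 0.4], [-0.0008, -0.0027, -0.1, 0, 0.4], [-0.0008, -0.0027, -0.1, 0, 0.4]]
  ]
}}

```text
clock: 3.2
position: [0.4294, 0.0911, 0.098]
ee_rot: [0.002, -0.107, 0.994, -0.0]
contact_force: [-0.9, -0.0, -1.6]
width: 0.039
gripper_force: 40.9
```

```bash
python3 d.py .45,.04,.10,40 .606,-.187,.10,-7.8; python3 -c "
from h import *
a=grab('top');b=grab('side')
cv2.imwrite('pics/c3.png',np.hstack([cv2.resize(a[200:280,225:325],(400,320)),cv2.resize(b[175:275,295:420],(400,320))]))"
```

```text
3.2 [0.4294 0.0911 0.098 ] th 102.3 w 0.039 q [ 0.05  0.21  2.    0.    0.93 -1.73]
.45,.04,.10,40 [-0.0116 -0.0679 -0.0025] 0.5189
.606,-.187,.10,-7.8 [-0.1419 -0.3866 -0.0017] 0.9172
```

View pics/c3.png

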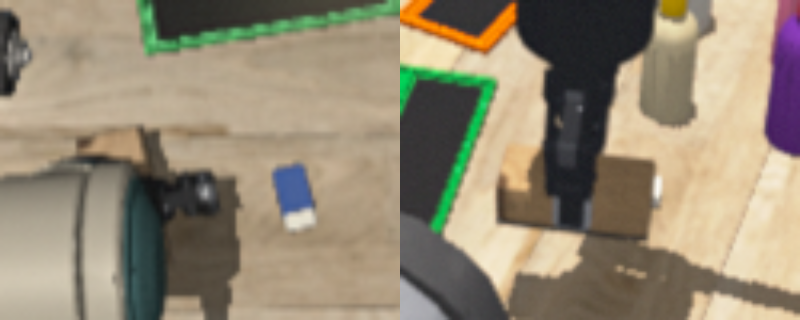

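The block is held level and centred, sole down. Carrying it to the orange bay.

Emit:
{"op": "move_arm", "data": {
  "deltas": [
    [[-0.142, -0.3866, -0.0017, 0.917, 0.4], [-0.142, -0.3866, -0.0017, 0.917, 0.4], [-0.142, -0.3866, -0.0017, 0.917, 0.4], [-0.142, -0.3866, -0.0017, 0.917, 0.4], [-0.142, -0.3866, -0.0017, 0.917, 0.4], [-0.142, -0.3866, -0.0017, 0.917, 0.4], [-0.142, -0.3866, -0.0017, 0.917, 0.4], [-0.142, -0.3866, -0.0017, 0.917, 0.4], [-0.142, -0.3866, -0.0017, 0.917, 0.4], [-0.142, -0.3866, -0.0017, 0.917, 0.4], [-0.142, -0.3866, -0.0017, 0.917, 0.4], [-0.142, -0.3866, -0.0017, 0.917, 0.4]]
  ]
}}

```text
clock: 4.5
position: [0.6035, -0.1866, 0.0949]
ee_rot: [-0.002, 0.715, 0.699, -0.001]
contact_force: [-1.0, -0.2, -0.3]
width: 0.0391
gripper_force: 40.9
```

Emit:
{"op": "move_arm", "data": {
  "deltas": [
    [[0, 0, 0, 0.06, 0.4], [0, 0, 0, 0.06, 0.4]]
  ]
}}

```text
clock: 4.7
position: [0.6036, -0.1865, 0.0952]
ee_rot: [-0.002, 0.755, 0.656, -0.001]
contact_force: [-0.3, 0.5, -1.1]
width: 0.0395
gripper_force: 40.9
```

```bash
python3 d.py .606,-.187,.05,-7.8 .606,-.187,.0205,-7.8; python3 -c "
from h import *
a=grab('top');b=grab('side')
cv2.imwrite('pics/c4.png',np.hstack([cv2.resize(a[150:230,325:425],(400,320)),cv2.resize(b[120:220,280:405],(400,320))]))"
```

```text
4.7 [ 0.6036 -0.1865  0.0952] th -8.1 w 0.0395 q [-0.41  0.47  1.58  0.    1.1  -0.27]
.606,-.187,.05,-7.8 [-0.0003  0.0033  0.0565] -0.0021
.606,-.187,.0205,-7.8 [-0.0003  0.0034  0.0934] -0.0021
```

View pics/c4.png

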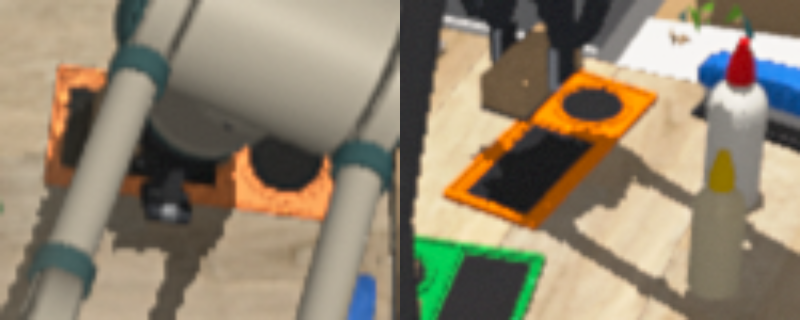

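The block hangs over the orange bay, aligned lengthwise. Lowering it.

Emit:
{"op": "move_arm", "data": {
  "deltas": [
    [[0, 0.0034, 0.0565, -0.002, 0.4], [0, 0.0034, 0.0565, -0.002, 0.4], [0, 0.0034, 0.08, -0.002, 0.4], [0, 0.0034, 0.089, -0.002, 0.4], [0, 0.0034, 0.089, -0.002, 0.4], [0, 0.0034, 0.089, -0.002, 0.4]]
  ]
}}

```text
clock: 5.4
position: [0.608, -0.1875, 0.0274]
ee_rot: [0.0, 0.754, 0.657, 0.0]
contact_force: [1.8, -0.2, -0.1]
width: 0.0391
gripper_force: 41.0
```

```bash
python3 d.py .606,-.187,.0205,-7.8;python3 d.py .606,-.187,.0185,-7.8; python3 -c "
from h import *
a=grab('top');b=grab('side')
cv2.imwrite('pics/c5.png',np.hstack([cv2.resize(a[150:230,325:425],(400,320)),cv2.resize(b[130:200,290:378],(400,320))]))"
```

```text
5.4 [ 0.608  -0.1875  0.0274] th -7.8 w 0.0391 q [-0.41  0.54  1.65  0.    0.95 -0.27]
.606,-.187,.0205,-7.8 [ 0.0003 -0.0025  0.0086] -0.0
5.4 [ 0.608  -0.1875  0.0274] th -7.8 w 0.0391 q [-0.41  0.54  1.65  0.    0.95 -0.27]
.606,-.187,.0185,-7.8 [ 0.0003 -0.0025  0.0111] -0.0
```

View pics/c5.png

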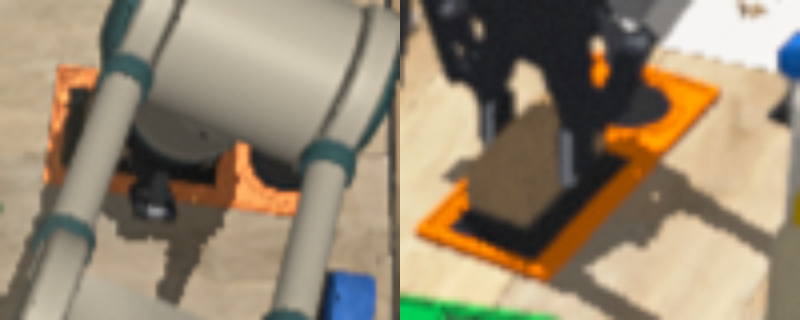

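The block is square over the bay with about 8 mm to go. Lowering, releasing and lifting.

Emit:
{"op": "move_arm", "data": {
  "deltas": [
    [[0, -0.003, 0.006, 0, 0.4], [0, -0.003, 0.0102, 0, 0.4], [0, -0.003, 0.0102, 0, 0.4], [0, -0.003, 0.0102, 0, 0.4], [0, -0.003, 0.0102, 0, 0.4]]
  ]
}}

```text
clock: 6.0
position: [0.6053, -0.1872, 0.0207]
ee_rot: [0.001, 0.754, 0.657, 0.0]
contact_force: [-2.4, 1.4, 11.1]
width: 0.0388
gripper_force: 42.4
```

Emit:
{"op": "move_arm", "data": {
  "deltas": [
    [[0, 0, 0, 0, -0.3], [0, 0, 0, 0, -0.3], [0, 0, 0, 0, -0.3], [0, 0, -0.03, 0, -0.3], [0, 0, -0.09, 0, -0.3], [0, 0, -0.15, 0, -0.3], [0, 0, -0.2, 0, -0.3], [0, 0, -0.22, 0, -0.3], [0, 0, -0.22, 0, -0.3]]
  ]
}}

```text
clock: 6.9
position: [0.6069, -0.1878, 0.1977]
ee_rot: [0.003, 0.754, 0.657, 0.001]
contact_force: [0.2, -0.3, -0.5]
width: 0.0556
gripper_force: 0.0
```

```bash
python3 d.py .45,-.2135,.21,82 .45,-.2135,.12,82 .45,-.2135,.084,82
```

```text
6.9 [ 0.6069 -0.1878  0.1977] th -7.8 w 0.0556 q [-0.41  0.39  1.44  0.    1.31 -0.27]
.45,-.2135,.21,82 [-0.0586 -0.1899 -0.0165] -0.7485
.45,-.2135,.12,82 [-0.0584 -0.1906  0.096 ] -0.7485
.45,-.2135,.084,82 [-0.0583 -0.1909  0.141 ] -0.7485
```

Emit:
{"op": "move_arm", "data": {
  "deltas": [
    [[-0.058, -0.19, -0.016, -0.75, -0.7], [-0.058, -0.19, -0.016, -0.75, -0.7], [-0.058, -0.19, -0.016, -0.75, -0.7], [-0.058, -0.19, -0.016, -0.75, -0.7], [-0.058, -0.19, -0.016, -0.75, -0.7], [-0.058, -0.19, -0.016, -0.75, -0.7], [-0.058, -0.19, -0.016, -0.75, -0.7], [-0.058, -0.19, -0.016, -0.75, -0.7], [-0.058, -0.19, -0.016, -0.75, -0.7], [-0.058, -0.19, -0.016, -0.75, -0.7], [-0.058, -0.19, -0.016, -0.75, -0.7], [-0.058, -0.19, -0.016, -0.75, -0.7]]
  ]
}}

```text
clock: 8.1
position: [0.4474, -0.2118, 0.2053]
ee_rot: [-0.002, 0.068, 0.998, 0.001]
contact_force: [0.7, -0.6, -0.4]
width: 0.0727
gripper_force: 0.0
```

```bash
python3 d.py .45,-.2135,.12,82 .45,-.2135,.084,82;python3 -c "
from h import *
a=grab('top');b=grab('side')
cv2.imwrite('pics/c6.png',np.hstack([cv2.resize(a[150:270,330:430],(400,480)),cv2.resize(b[100:220,300:400],(400,480))]))"
```

```text
8.1 [ 0.4474 -0.2118  0.2053] th 82.2 w 0.0727 q [-0.58  0.18  1.72  0.    1.24 -2.02]
.45,-.2135,.12,82 [-0.0039 -0.0019  0.1065] 0.0013
.45,-.2135,.084,82 [-0.004  -0.0019  0.1515] 0.0013
```

View pics/c6.png

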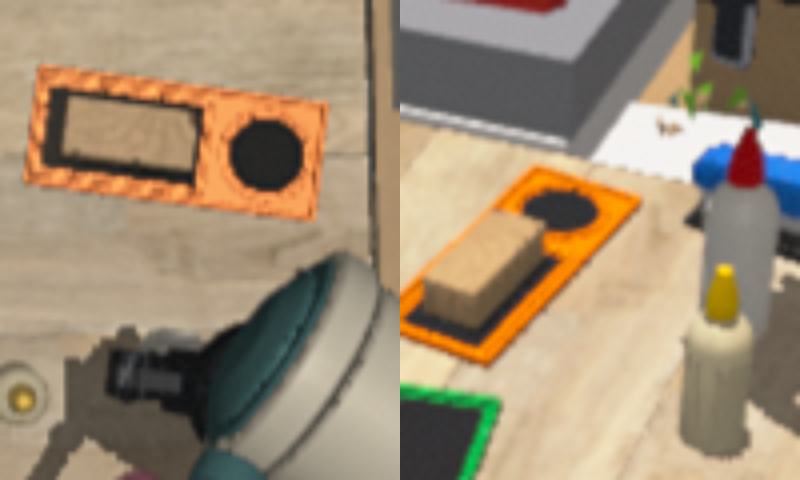

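The block sits in the oblong bay clear of all the lips. Its apparent offset is parallax. The gripper is above the red bottle, so I'm lowering.

Emit:
{"op": "move_arm", "data": {
  "deltas": [
    [[0, 0, 0.04, 0, -0.7], [0, 0, 0.08, 0, -0.7], [0, 0, 0.09, 0, -0.7], [0, 0, 0.09, 0, -0.7], [0, 0, 0.09, 0, -0.7]]
  ]
}}

```text
clock: 8.7
position: [0.4491, -0.2129, 0.1361]
ee_rot: [0.001, 0.068, 0.998, -0.0]
contact_force: [0.6, -0.4, 0.5]
width: 0.0727
gripper_force: 0.0
```

```bash
python3 d.py .45,-.2135,.084,82
```

```text
8.7 [ 0.4491 -0.2129  0.1361] th 82.2 w 0.0727 q [-0.58  0.24  1.83  0.    1.07 -2.02]
.45,-.2135,.084,82 [-0.0012 -0.0006  0.0651] 0.0013
```

Emit:
{"op": "move_arm", "data": {
  "deltas": [
    [[-0.001, -0.0006, 0.035, 0, -0.7], [-0.001, -0.0006, 0.055, 0, -0.7], [-0.001, -0.0006, 0.064, 0, -0.7], [-0.001, -0.0006, 0.064, 0, -0.7], [-0.001, -0.0006, 0.064, 0, 0.3], [-0.001, -0.0006, 0.064, 0, 0.3], [-0.001, -0.0006, 0.064, 0, 0.3], [-0.001, -0.0006, 0.064, 0, 0.3], [-0.001, -0.0006, 0.064, 0, 0.3], [-0.001, -0.0006, 0.064, 0, 0.3]]
  ]
}}

```text
clock: 9.7
position: [0.45, -0.2136, 0.0854]
ee_rot: [0.001, 0.068, 0.998, -0.001]
contact_force: [-0.2, 0.8, 7.1]
width: 0.0429
gripper_force: 40.5
```

Emit:
{"op": "move_arm", "data": {
  "deltas": [
    [[0, 0, -0.03, 0, 0.3], [0, 0, -0.06, 0, 0.3], [0, 0, -0.07, 0, 0.3], [0, 0, -0.07, 0, 0.3], [0, 0, -0.07, 0, 0.3]]
  ]
}}

```text
clock: 10.2
position: [0.4485, -0.2126, 0.1393]
ee_rot: [-0.001, 0.068, 0.998, 0.0]
contact_force: [-0.9, 0.2, -1.0]
width: 0.0429
gripper_force: 41.1
```

```bash
python3 d.py .592,-.288,.14,82
```

```text
10.2 [ 0.4485 -0.2126  0.1393] th 82.2 w 0.0429 q [-0.58  0.24  1.82  0.    1.08 -2.02]
.592,-.288,.14,82 [-0.1906 -0.069  -0.0011] 0.0015
```

Emit:
{"op": "move_arm", "data": {
  "deltas": [
    [[-0.191, -0.02, -0.005, 0, 0.3], [-0.191, -0.069, -0.005, 0, 0.3], [-0.191, -0.069, -0.005, 0, 0.3], [-0.191, -0.069, -0.005, 0, 0.3], [-0.191, -0.069, -0.005, 0, 0.3], [-0.191, -0.069, -0.005, 0, 0.3], [-0.191, -0.069, -0.005, 0, 0.3]]
  ]
}}

```text
clock: 10.9
position: [0.5913, -0.2873, 0.143]
ee_rot: [-0.001, 0.068, 0.998, 0.001]
contact_force: [0.2, 0.5, -1.1]
width: 0.043
gripper_force: 41.1
```

```bash
python3 d.py .592,-.288,.14,82 .592,-.288,.09,82;python3 -c "
from h import *
a=grab('top');b=grab('side')
cv2.imwrite('pics/c7.png',np.hstack([cv2.resize(a[150:270,330:430],(400,480)),cv2.resize(b[100:220,300:400],(400,480))]))"
```

```text
10.9 [ 0.5913 -0.2873  0.143 ] th 82.2 w 0.043 q [-0.56  0.46  1.46  0.    1.22 -1.99]
.592,-.288,.14,82 [-0.001  -0.0008  0.0038] 0.0015
.592,-.288,.09,82 [-0.0012 -0.0009  0.0663] 0.0015
```

View pics/c7.png

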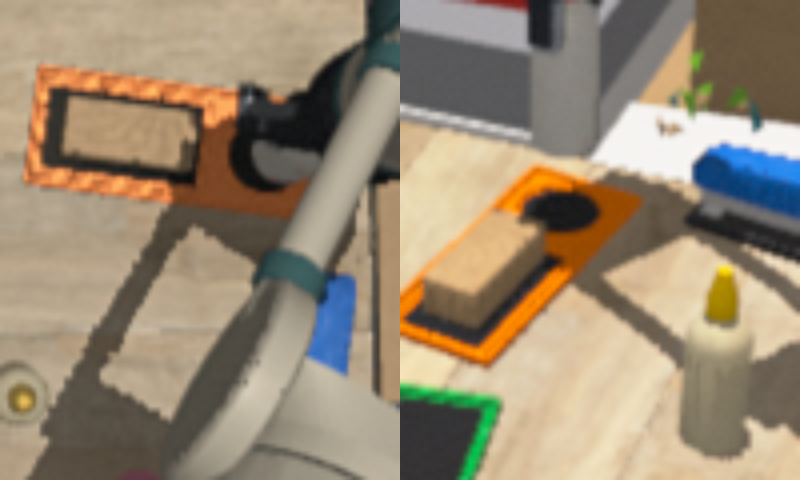

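The bottle hangs upright above the ring with nothing in the way. Lowering.

Emit:
{"op": "move_arm", "data": {
  "deltas": [
    [[-0.0008, -0.0008, 0.035, 0, 0.3], [-0.0008, -0.0008, 0.055, 0, 0.3], [-0.0008, -0.0008, 0.063, 0, 0.3], [-0.0008, -0.0008, 0.066, 0, 0.3], [-0.0008, -0.0008, 0.066, 0, 0.3], [-0.0008, -0.0008, 0.066, 0, 0.3]]
  ]
}}

```text
clock: 11.6
position: [0.5941, -0.2895, 0.0924]
ee_rot: [0.001, 0.068, 0.998, -0.0]
contact_force: [0.8, 1.1, -1.9]
width: 0.0433
gripper_force: 41.2
```

```bash
python3 d.py .592,-.288,.0894,82;
```

```text
11.6 [ 0.5941 -0.2895  0.0924] th 82.2 w 0.0433 q [-0.56  0.5   1.52  0.    1.11 -1.99]
.592,-.288,.0894,82 [0.0028 0.0015 0.0038] 0.0015
```

Emit:
{"op": "move_arm", "data": {
  "deltas": [
    [[0.0025, 0.0015, 0.0025, 0, 0.3], [0.0025, 0.0015, 0.004, 0, 0.3], [0.0025, 0.0015, 0.004, 0, 0.3], [0.0025, 0.0015, 0.004, 0, 0.3]]
  ]
}}

```text
clock: 12.0
position: [0.5919, -0.2877, 0.0895]
ee_rot: [0.001, 0.068, 0.998, -0.0]
contact_force: [-0.9, 0.8, 5.8]
width: 0.0431
gripper_force: 41.8
```

Contact at 6 N. Releasing and rising.

Emit:
{"op": "move_arm", "data": {
  "deltas": [
    [[0, 0, 0, 0, -0.5], [0, 0, 0, 0, -0.5], [0, 0, 0, 0, -0.5], [0, 0, 0, 0, -0.5], [0, 0, -0.04, 0, -0.5], [0, 0, -0.09, 0, -0.5], [0, 0, -0.15, 0, -0.5], [0, 0, -0.15, 0, -0.5], [0, 0, -0.15, 0, -0.5]]
  ]
}}

```text
clock: 12.9
position: [0.5923, -0.2881, 0.2097]
ee_rot: [0.002, 0.068, 0.998, -0.001]
contact_force: [0.3, 0.0, -1.0]
width: 0.0641
gripper_force: 0.0
```

```bash
python3 d.py .45,-.2,.21,80 .441,-.311,.14,80 .441,-.311,.036,80; python3 - <<'E'
from m import *
a=grab("top");b=grab("side")
lo,hi=(0,150,60),(8,255,255)
e=proj("top",(.592,-.288,.128));f=proj("side",(.592,-.288,.128));print(e,f)
c=[]
for im,(u,v) in((a,e),(b,f)):
    u,v=int(u),int(v);q=mask(im,lo,hi,(u-12,v-12,u+12,v+12));c.append(cent(q) if q.any() else None)
print(c)
if all(c):print(tri(c[0][:2],c[1][:2]))
cv2.imwrite('pics/c8.png',np.hstack([cv2.resize(a[150:270,330:430],(400,480)),cv2.resize(b[80:200,310:410],(400,480))]))
E
```

```text
12.9 [ 0.5923 -0.2881  0.2097] th 82.2 w 0.0641 q [-0.56  0.42  1.36  0.    1.36 -1.99]
.45,-.2,.21,80 [ 0.1912  0.0848 -0.0011] 0.0181
.441,-.311,.14,80 [ 0.1837 -0.054   0.0866] 0.0181
.441,-.311,.036,80 [ 0.1841 -0.0539  0.2166] 0.0181
(np.float64(406.692417876533), np.float64(184.23112097504284)) (np.float64(340.32093129016647), np.float64(111.77317136977067))
[(406.037037037037, 185.62962962962962, 27.0), (335.8181818181818, 103.69090909090909, 55.0)]
[ 0.59262092 -0.27688352  0.15606054]
```

```bash
python3 - <<'E'
from m import *
a=cv2.imread("pics/top0.png");b=cv2.imread("pics/side0.png")
m=mask(a,(100,110,60),(125,255,255),(390,210,425,275))
R=[];L=[]
for v in range(222,266):
    c=np.where(m[v])[0]
    if len(c): R.append(onz("top",c.max()+.5,v,.06));L.append(onz("top",c.min()-.5,v,.06))
for e in(R,L):
    e=np.array(e);p=np.polyfit(e[:,0],e[:,1],1);print(np.degrees(np.arctan(p[0])),np.polyval(p,.441),e[:,0].min(),e[:,0].max())
c=np.where(m.any(1))[0];print(c.min(),c.max(),onz("top",412,c.min(),.06),onz("top",406,c.max(),.06))
d=mask(a,(0,0,0),(180,255,60),(394,214,425,275));
L=[]
for v in range(222,266):
    c=np.where(d[v])[0]
    if len(c): L.append(onz("top",c.min()-.5,v,.009))
L=np.array(L);p=np.polyfit(L[:,0],L[:,1],1);print("base left",np.degrees(np.arctan(p[0])),np.polyval(p,.441),L[:,0].min(),L[:,0].max())
E
```

```text
-9.55927685799121 -0.3256988243996184 0.3846039464448094 0.4975642930889847
-10.118268326328797 -0.2919487795709477 0.38505042169370546 0.49787584651482586
218 269 [ 0.50832407 -0.31699443] [ 0.3743783  -0.29813884]
base left -9.469021955735098 -0.29618483888643454 0.37929987091300826 0.49770052277662474
```

Emit:
{"op": "move_arm", "data": {
  "deltas": [
    [[0.184, -0.054, 0, 0.016, -0.3], [0.184, -0.054, 0, 0.016, -0.3], [0.184, -0.054, 0, 0.016, -0.3], [0.184, -0.054, 0, 0.016, -0.3], [0.184, -0.054, 0.06, 0.016, -0.3], [0.184, -0.054, 0.12, 0.016, -0.3], [0.184, -0.054, 0.14, 0.016, -0.3], [0.184, -0.054, 0.14, 0.016, -0.3], [0.184, -0.054, 0.14, 0.016, -0.3]]
  ]
}}

```text
clock: 13.9
position: [0.4403, -0.3104, 0.0955]
ee_rot: [-0.0, 0.085, 0.996, 0.0]
contact_force: [0.5, 0.2, 0.5]
width: 0.0556
gripper_force: 0.0
```

```bash
python3 d.py .441,-.3115,.036,80.3
```

```text
13.9 [ 0.4403 -0.3104  0.0955] th 80.3 w 0.0556 q [-0.74  0.34  1.8   0.    1.   -2.14]
.441,-.3115,.036,80.3 [-0.0011 -0.0013  0.0743] -0.0003
```

Emit:
{"op": "move_arm", "data": {
  "deltas": [
    [[-0.001, -0.001, 0.03, 0, -0.3], [-0.001, -0.001, 0.05, 0, -0.3], [-0.001, -0.001, 0.065, 0, -0.3], [-0.001, -0.001, 0.074, 0, -0.3], [-0.001, -0.001, 0.074, 0, -0.3], [-0.001, -0.001, 0.074, 0, -0.3]]
  ]
}}

```text
clock: 14.5
position: [0.4412, -0.3118, 0.0375]
ee_rot: [0.001, 0.085, 0.996, -0.0]
contact_force: [0.7, -0.2, -0.8]
width: 0.0555
gripper_force: 0.0
```

Emit:
{"op": "move_arm", "data": {
  "deltas": [
    [[0, 0, 0, 0, 0.6], [0, 0, 0, 0, 0.6], [0, 0, 0, 0, 0.6], [0, 0, 0, 0, 0.6], [0, 0, 0, 0, 0.6], [0, 0, 0, 0, 0.6]]
  ],
  "squeeze": 50
}}

```text
clock: 15.1
position: [0.4412, -0.3119, 0.0378]
ee_rot: [0.001, 0.085, 0.996, -0.001]
contact_force: [-0.3, 0.2, 6.6]
width: 0.0292
gripper_force: 52.1
```

Emit:
{"op": "move_arm", "data": {
  "deltas": [
    [[0, 0, -0.03, 0, 0.6], [0, 0, -0.08, 0, 0.6], [0, 0, -0.13, 0, 0.6], [0, 0, -0.18, 0, 0.6], [0, 0, -0.19, 0, 0.6], [0, 0, -0.19, 0, 0.6], [0, 0, -0.19, 0, 0.6]]
  ]
}}

```text
clock: 15.8
position: [0.4393, -0.3102, 0.1865]
ee_rot: [-0.002, 0.085, 0.996, 0.001]
contact_force: [-0.3, -0.3, -4.5]
width: 0.0289
gripper_force: 51.1
```

```bash
python3 d.py .572,.006,.19,8.2;python3 - <<'E'
from h import *
a=grab("top");b=grab("side")
cv2.imwrite('pics/c8.png',np.hstack([cv2.resize(a[150:300,300:450],(400,400)),cv2.resize(b[70:220,310:460],(400,400))]))
E
```

```text
15.8 [ 0.4393 -0.3102  0.1865] th 80.3 w 0.0289 q [-0.74  0.26  1.67  0.    1.22 -2.15]
.572,.006,.19,8.2 [-0.0965  0.4176 -0.0036] 0.6005
```

View pics/c8.png

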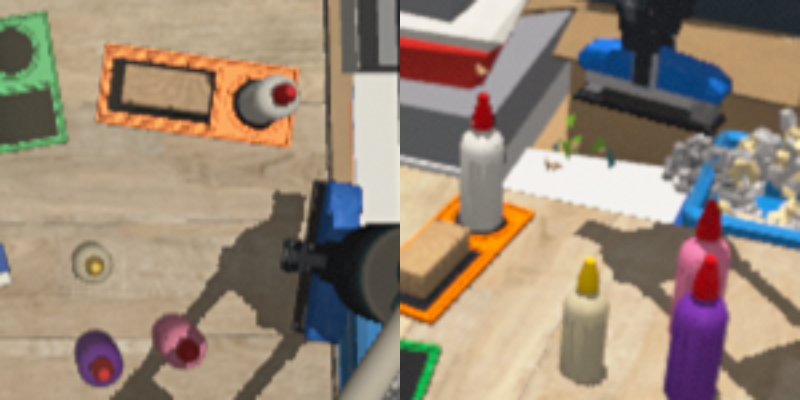

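The red bottle stands in its ring, the block is in its bay, and the stapler is held level. Carrying it to the green tray.

Emit:
{"op": "move_arm", "data": {
  "deltas": [
    [[-0.096, 0.4176, -0.004, 0.6, 0.6], [-0.096, 0.4176, -0.004, 0.6, 0.6], [-0.096, 0.4176, -0.004, 0.6, 0.6], [-0.096, 0.4176, -0.004, 0.6, 0.6], [-0.096, 0.4176, -0.004, 0.6, 0.6], [-0.096, 0.4176, -0.004, 0.6, 0.6], [-0.096, 0.4176, -0.004, 0.6, 0.6], [-0.096, 0.4176, -0.004, 0.6, 0.6], [-0.096, 0.4176, -0.004, 0.6, 0.6], [-0.096, 0.4176, -0.004, 0.6, 0.6], [-0.096, 0.4176, -0.004, 0.6, 0.6], [-0.096, 0.4176, -0.004, 0.6, 0.6]]
  ]
}}

```text
clock: 17.1
position: [0.5723, 0.0043, 0.1912]
ee_rot: [-0.001, 0.654, 0.757, -0.001]
contact_force: [-0.3, 0.3, -2.8]
width: 0.029
gripper_force: 51.3
```

Emit:
{"op": "move_arm", "data": {
  "deltas": [
    [[0, 0, 0.05, 0, 0.6], [0, 0, 0.1, 0, 0.6], [0, 0, 0.13, 0, 0.6], [0, 0, 0.13, 0, 0.6], [0, 0, 0.13, 0, 0.6]]
  ]
}}

```text
clock: 17.6
position: [0.5732, 0.0042, 0.0884]
ee_rot: [0.0, 0.654, 0.756, 0.0]
contact_force: [0.7, -0.2, -3.0]
width: 0.0294
gripper_force: 51.2
```

```bash
python3 d.py .572,.006,.0425,8.2
```

```text
17.6 [0.5732 0.0042 0.0884] th 8.2 w 0.0294 q [-0.11  0.4   1.73  0.    1.02 -0.26]
.572,.006,.0425,8.2 [ 0.0024 -0.0011  0.0573] 0.0003
```

Emit:
{"op": "move_arm", "data": {
  "deltas": [
    [[0.002, -0.001, 0.03, 0, 0.6], [0.002, -0.001, 0.045, 0, 0.6], [0.002, -0.001, 0.052, 0, 0.6], [0.002, -0.001, 0.052, 0, 0.6], [0.002, -0.001, 0.052, 0, 0.6]]
  ]
}}

```text
clock: 18.1
position: [0.5726, 0.0062, 0.0474]
ee_rot: [0.001, 0.654, 0.756, 0.001]
contact_force: [0.7, 0.0, -3.6]
width: 0.0292
gripper_force: 51.2
```

```bash
python3 d.py .572,.006,.0415,8.2
```

```text
18.1 [0.5726 0.0062 0.0474] th 8.3 w 0.0292 q [-0.11  0.44  1.78  0.    0.92 -0.25]
.572,.006,.0415,8.2 [-0.0002 -0.0008  0.0073] 0.0005
```

Emit:
{"op": "move_arm", "data": {
  "deltas": [
    [[0, -0.0008, 0.003, 0, 0.6], [0, -0.0008, 0.0065, 0, 0.6], [0, -0.0008, 0.0065, 0, 0.6], [0, -0.0008, 0.0065, 0, 0.6]]
  ]
}}

```text
clock: 18.5
position: [0.5718, 0.0062, 0.0418]
ee_rot: [0.001, 0.654, 0.756, 0.0]
contact_force: [0.7, -0.6, 0.6]
width: 0.0291
gripper_force: 51.7
```

Emit:
{"op": "move_arm", "data": {
  "deltas": [
    [[0, 0, 0.0008, 0, -0.2], [0, 0, 0.0008, 0, -0.2], [0, 0, 0.0008, 0, -0.2], [0, 0, 0.0008, 0, -0.2], [0, 0, -0.03, 0, -0.2], [0, 0, -0.09, 0, -0.2], [0, 0, -0.13, 0, -0.2], [0, 0, -0.13, 0, -0.2], [0, 0, -0.13, 0, -0.2]]
  ]
}}

```text
clock: 19.4
position: [0.5714, 0.0062, 0.146]
ee_rot: [0.001, 0.654, 0.756, 0.0]
contact_force: [0.0, 0.1, 0.4]
width: 0.0512
gripper_force: 0.0
```

```bash
python3 d.py .43,-.0135,.12,106 .43,-.0135,.0135,106
```

```text
19.4 [0.5714 0.0062 0.146 ] th 8.3 w 0.0512 q [-0.11  0.34  1.66  0.    1.14 -0.26]
.43,-.0135,.12,106 [ 0.001  -0.1785  0.0322] -0.8145
.43,-.0135,.0135,106 [ 0.001  -0.1787  0.1653] -0.8145
```

Emit:
{"op": "move_arm", "data": {
  "deltas": [
    [[0.001, -0.1785, 0.032, -0.8145, -0.3], [0.001, -0.1785, 0.032, -0.8145, -0.3], [0.001, -0.1785, 0.032, -0.8145, -0.3], [0.001, -0.1785, 0.032, -0.8145, -0.3], [0.001, -0.1785, 0.032, -0.8145, -0.3], [0.001, -0.1785, 0.032, -0.8145, -0.3], [0.001, -0.1785, 0.032, -0.8145, -0.3], [0.001, -0.1785, 0.032, -0.8145, -0.3], [0.001, -0.1785, 0.032, -0.8145, -0.3], [0.001, -0.1785, 0.032, -0.8145, -0.3], [0.001, -0.1785, 0.032, -0.8145, -0.3], [0.001, -0.1785, 0.032, -0.8145, -0.3]]
  ]
}}

```text
clock: 20.6
position: [0.4282, -0.0132, 0.118]
ee_rot: [-0.002, -0.141, 0.99, 0.001]
contact_force: [-0.5, -0.0, 1.3]
width: 0.0557
gripper_force: 0.0
```

Emit:
{"op": "move_arm", "data": {
  "deltas": [
    [[0, 0, 0.05, 0, -0.3], [0, 0, 0.08, 0, -0.3], [0, 0, 0.09, 0, -0.3], [0, 0, 0.09, 0, -0.3], [0, 0, 0.09, 0, -0.3]]
  ]
}}

```text
clock: 21.1
position: [0.43, -0.0135, 0.0478]
ee_rot: [-0.0, -0.139, 0.99, 0.0]
contact_force: [0.4, -0.1, -0.9]
width: 0.0554
gripper_force: 0.0
```

```bash
python3 d.py .43,-.0135,.0135,106; python3 - <<'E'
from m import *
a=grab("top")
m=mask(a,(100,110,60),(125,255,255),(255,165,330,216));print("stapler",rect(m,.064))
print("expected centre px",proj("top",(.572,.006,.064)))
b=grab("side")
for n,im,r in(("top",a,(285,232,312,264)),("side",b,(345,220,385,246))):
    q=mask(im,(100,90,60),(130,255,255),r);print(n,"eraser blue",cent(q) if q.any() else 0)
# where blue centroid sits initially
a0=cv2.imread("pics/top0.png");b0=cv2.imread("pics/side0.png")
e1=cent(mask(a0,(100,90,60),(130,255,255),(285,232,312,264)));e2=cent(mask(b0,(100,90,60),(130,255,255),(345,220,385,246)));print(e1,e2)
w1=cent(mask(a0,(0,0,190),(180,60,255),(290,250,306,260)));print("white",w1,onz("top",*w1[:2],.012),"blue",onz("top",*e1[:2],.012))
E
```

```text
21.1 [ 0.43   -0.0135  0.0478] th 106.0 w 0.0554 q [-0.19  0.27  2.08  0.    0.79 -2.04]
.43,-.0135,.0135,106 [ 0.     -0.      0.0429] -0.0
stapler [571.8   6.1  31.5 136.1   9. ]
expected centre px (np.float64(289.76270302571123), np.float64(194.87650893040998))
top eraser blue 0
side eraser blue (362.9026548672566, 234.1150442477876, 113.0)
(297.7435897435897, 246.8846153846154, 78.0) (363.15625, 233.359375, 128.0)
white (299.53846153846155, 254.34615384615384, 26.0) [ 0.41206139 -0.01695968] blue [ 0.4324527  -0.01217464]
```

Emit:
{"op": "move_arm", "data": {
  "deltas": [
    [[0.001, 0, 0.02, 0, -0.3], [0.001, 0, 0.035, 0, -0.3], [0.001, 0, 0.0425, 0, -0.3], [0.001, 0, 0.0425, 0, -0.3], [0.001, 0, 0.0425, 0, -0.3]]
  ]
}}

```text
clock: 21.7
position: [0.4296, -0.0138, 0.0143]
ee_rot: [0.001, -0.139, 0.99, -0.0]
contact_force: [-0.2, -0.4, 0.2]
width: 0.0555
gripper_force: 0.0
```

Emit:
{"op": "move_arm", "data": {
  "deltas": [
    [[0, 0, 0, 0, 0.8], [0, 0, 0, 0, 0.8], [0, 0, 0, 0, 0.8], [0, 0, 0, 0, 0.8], [0, 0, 0, 0, 0.8], [0, 0, 0, 0, 0.8], [0, 0, 0, 0, 0.8]]
  ],
  "squeeze": 30
}}

```text
clock: 22.4
position: [0.4294, -0.0137, 0.0143]
ee_rot: [0.001, -0.139, 0.99, -0.0]
contact_force: [-1.3, 0.1, 5.6]
width: 0.0216
gripper_force: 30.4
```

Emit:
{"op": "move_arm", "data": {
  "deltas": [
    [[0, 0, -0.05, 0, 0.8], [0, 0, -0.1, 0, 0.8], [0, 0, -0.145, 0, 0.8], [0, 0, -0.145, 0, 0.8], [0, 0, -0.145, 0, 0.8]]
  ]
}}

```text
clock: 22.9
position: [0.4292, -0.0137, 0.1302]
ee_rot: [0.001, -0.139, 0.99, -0.0]
contact_force: [0.4, -0.4, -1.1]
width: 0.0222
gripper_force: 29.8
```

```bash
python3 d.py .6347,.0615,.13,8.2; python3 - <<'E'
from m import *
b=grab("side");q=mask(b,(100,90,60),(130,255,255),(330,170,400,240));print(cent(q) if q.any() else 0, proj("side",(.43,-.0135,.12)))
E
```

```text
22.9 [ 0.4292 -0.0137  0.1302] th 106.0 w 0.0222 q [-0.19  0.15  1.97  0.    1.02 -2.04]
.6347,.0615,.13,8.2 [-0.2728  0.0196  0.0007] 0.815
(360.3448275862069, 190.24137931034483, 29.0) (np.float64(367.0013426841017), np.float64(192.54775837632033))
```

Emit:
{"op": "move_arm", "data": {
  "deltas": [
    [[-0.273, 0.0196, 0, 0.815, 0.8], [-0.273, 0.0196, 0, 0.815, 0.8], [-0.273, 0.0196, 0, 0.815, 0.8], [-0.273, 0.0196, 0, 0.815, 0.8], [-0.273, 0.0196, 0, 0.815, 0.8], [-0.273, 0.0196, 0, 0.815, 0.8], [-0.273, 0.0196, 0, 0.815, 0.8], [-0.273, 0.0196, 0, 0.815, 0.8], [-0.273, 0.0196, 0, 0.815, 0.8], [-0.273, 0.0196, 0, 0.815, 0.8], [-0.273, 0.0196, 0, 0.815, 0.8], [-0.273, 0.0196, 0, 0.815, 0.8]]
  ]
}}

```text
clock: 24.15
position: [0.6331, 0.0616, 0.1268]
ee_rot: [-0.002, 0.656, 0.755, -0.002]
contact_force: [-0.3, 0.2, -1.0]
width: 0.0219
gripper_force: 29.8
```

Emit:
{"op": "move_arm", "data": {
  "deltas": [
    [[0, 0, 0.05, 0, 0.8], [0, 0, 0.1, 0, 0.8], [0, 0, 0.115, 0, 0.8], [0, 0, 0.115, 0, 0.8], [0, 0, 0.115, 0, 0.8]]
  ]
}}

```text
clock: 24.65
position: [0.6352, 0.0616, 0.0378]
ee_rot: [0.0, 0.655, 0.756, 0.0]
contact_force: [0.6, 0.1, 0.5]
width: 0.022
gripper_force: 29.8
```

```bash
python3 d.py .6347,.0615,.0185,8.2; python3 - <<'E'
from m import *
a=grab("top");b=grab("side");r=[]
for n,im,X in(("top",a,(.635,.0615,.03)),("side",b,(.635,.0615,.03))):
    u,v=map(int,proj(n,X));q=mask(im,(100,90,60),(130,255,255),(u-20,v-20,u+20,v+20));print(n,(u,v),cent(q) if q.any() else 0)
E
```

```text
24.65 [0.6352 0.0616 0.0378] th 8.2 w 0.022 q [-0.01  0.53  1.63  0.    0.98 -0.16]
.6347,.0615,.0185,8.2 [-0.     -0.0006  0.0242] -0.0
top (269, 172) (284.2142857142857, 190.71428571428572, 14.0)
side (263, 222) (262.1666666666667, 220.06666666666666, 60.0)
```

Emit:
{"op": "move_arm", "data": {
  "deltas": [
    [[0, 0, 0.015, 0, 0.8], [0, 0, 0.021, 0, 0.8], [0, 0, 0.0235, 0, 0.8], [0, 0, 0.0235, 0, 0.8], [0, 0, 0.0235, 0, 0.8]]
  ]
}}

```text
clock: 25.25
position: [0.6347, 0.0616, 0.019]
ee_rot: [0.0, 0.655, 0.756, 0.0]
contact_force: [1.1, 0.6, 0.3]
width: 0.0221
gripper_force: 29.8
```

Emit:
{"op": "move_arm", "data": {
  "deltas": [
    [[0, 0, 0.0006, 0, 0.8], [0, 0, 0.0006, 0, 0.8], [0, 0, 0.0006, 0, 0.25], [0, 0, 0.0006, 0, 0.25], [0, 0, 0.0006, 0, 0.25], [0, 0, -0.01, 0, 0.25], [0, 0, -0.05, 0, 0.25], [0, 0, -0.1, 0, 0.25], [0, 0, -0.16, 0, 0.25], [0, 0, -0.2, 0, 0.25], [0, 0, -0.2, 0, 0.25], [0, 0, -0.2, 0, 0.25]]
  ]
}}

```text
clock: 26.45
position: [0.6349, 0.0616, 0.1802]
ee_rot: [0.001, 0.655, 0.756, 0.001]
contact_force: [-0.1, -0.1, -0.4]
width: 0.0322
gripper_force: 0.0
```

```bash
python3 d.py .4306,-.110,.18,98 .4306,-.110,.062,98
```

```text
26.45 [0.6349 0.0616 0.1802] th 8.2 w 0.0322 q [-0.01  0.4   1.46  0.    1.28 -0.16]
.4306,-.110,.18,98 [-0.1759 -0.2833 -0.0003] -0.7484
.4306,-.110,.062,98 [-0.1759 -0.2836  0.1472] -0.7484
```

Emit:
{"op": "move_arm", "data": {
  "deltas": [
    [[-0.176, -0.2835, 0, -0.748, -0.5], [-0.176, -0.2835, 0, -0.748, -0.5], [-0.176, -0.2835, 0, -0.748, -0.5], [-0.176, -0.2835, 0, -0.748, -0.5], [-0.176, -0.2835, 0, -0.748, -0.5], [-0.176, -0.2835, 0, -0.748, -0.5], [-0.176, -0.2835, 0, -0.748, -0.5], [-0.176, -0.2835, 0, -0.748, -0.5], [-0.176, -0.2835, 0, -0.748, -0.5], [-0.176, -0.2835, 0, -0.748, -0.5], [-0.176, -0.2835, 0, -0.748, -0.5], [-0.176, -0.2835, 0, -0.748, -0.5]]
  ]
}}

```text
clock: 27.65
position: [0.429, -0.1096, 0.1773]
ee_rot: [-0.002, -0.069, 0.998, 0.001]
contact_force: [0.5, -0.2, -0.1]
width: 0.0637
gripper_force: 0.0
```

Emit:
{"op": "move_arm", "data": {
  "deltas": [
    [[0, 0, 0.03, 0, -0.5], [0, 0, 0.06, 0, -0.5], [0, 0, 0.07, 0, -0.5], [0, 0, 0.07, 0, -0.5], [0, 0, 0.07, 0, -0.5]]
  ]
}}

```text
clock: 28.15
position: [0.4305, -0.1102, 0.1231]
ee_rot: [0.0, -0.069, 0.998, 0.0]
contact_force: [0.2, -0.4, 0.3]
width: 0.0641
gripper_force: 0.0
```

```bash
python3 d.py .4306,-.110,.062,98; python3 - <<'E'
from m import *
a=grab("top");b=grab("side")
q=mask(a,(100,90,60),(130,255,255),(255,162,288,186))|mask(a,(0,0,170),(180,60,255),(258,164,284,184));print("eraser",rect(q,.016),cent(q))
q=mask(b,(20,140,90),(32,255,255),(360,150,400,190));print("yel cap",cent(q) if q.any() else 0)
cv2.imwrite('pics/c9.png',np.hstack([cv2.resize(a[150:250,245:345],(400,400)),cv2.resize(b[140:240,300:400],(400,400))]))
E
```

```text
28.15 [ 0.4305 -0.1102  0.1231] th 97.9 w 0.0641 q [-0.41  0.18  1.95  0.    1.01 -2.12]
.4306,-.110,.062,98 [-0.0002  0.0002  0.0764] -0.0007
eraser [634.8  61.7  25.4  42.7   7.9] (270.7651515151515, 173.32575757575756, 132.0)
yel cap (380.0, 177.82608695652175, 23.0)
```

View pics/c9.png

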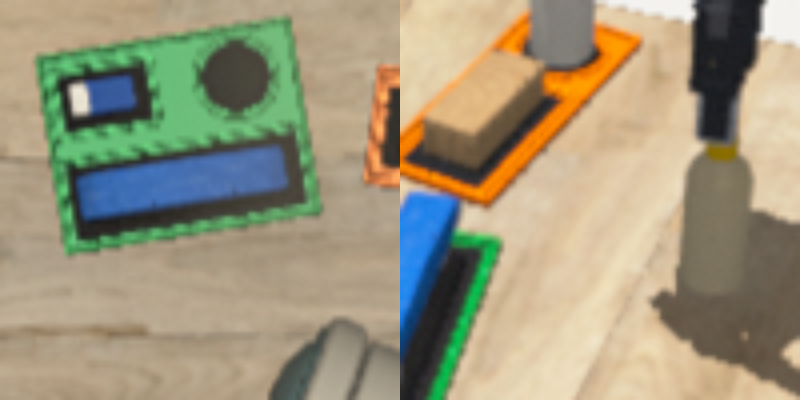

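The stapler and eraser are both well seated in their bays. The gripper is centred over the yellow bottle, so I'll grasp it.

Emit:
{"op": "move_arm", "data": {
  "deltas": [
    [[0, 0, 0.04, 0, -0.5], [0, 0, 0.06, 0, -0.5], [0, 0, 0.076, 0, -0.5], [0, 0, 0.076, 0, -0.5], [0, 0, 0.076, 0, 0.45], [0, 0, 0.076, 0, 0.45], [0, 0, 0.076, 0, 0.45], [0, 0, 0.076, 0, 0.45], [0, 0, 0.076, 0, 0.45], [0, 0, 0.076, 0, 0.45], [0, 0, 0.076, 0, 0.45]]
  ],
  "squeeze": 40
}}

```text
clock: 29.35
position: [0.4311, -0.1104, 0.0632]
ee_rot: [0.001, -0.069, 0.998, -0.0]
contact_force: [-0.4, 1.1, 5.7]
width: 0.0374
gripper_force: 39.9
```

Emit:
{"op": "move_arm", "data": {
  "deltas": [
    [[0, 0, -0.04, 0, 0.45], [0, 0, -0.09, 0, 0.45], [0, 0, -0.12, 0, 0.45], [0, 0, -0.12, 0, 0.45], [0, 0, -0.12, 0, 0.45]]
  ]
}}

```text
clock: 29.85
position: [0.43, -0.1101, 0.1581]
ee_rot: [0.0, -0.069, 0.998, -0.0]
contact_force: [-0.6, 0.1, -1.0]
width: 0.0373
gripper_force: 40.3
```

```bash
python3 d.py .648,-.0295,.16,98.2
```

```text
29.85 [ 0.43   -0.1101  0.1581] th 98.0 w 0.0373 q [-0.41  0.14  1.9  -0.    1.1  -2.12]
.648,-.0295,.16,98.2 [-0.2838  0.062  -0.0022] -0.002
```

Emit:
{"op": "move_arm", "data": {
  "deltas": [
    [[-0.284, 0.062, -0.002, 0, 0.45], [-0.284, 0.062, -0.002, 0, 0.45], [-0.284, 0.062, -0.002, 0, 0.45], [-0.284, 0.062, -0.002, 0, 0.45], [-0.284, 0.062, -0.002, 0, 0.45], [-0.284, 0.062, -0.002, 0, 0.45], [-0.284, 0.062, -0.002, 0, 0.45], [-0.284, 0.062, -0.002, 0, 0.45]]
  ]
}}

```text
clock: 30.65
position: [0.6463, -0.0297, 0.158]
ee_rot: [-0.002, -0.069, 0.998, 0.0]
contact_force: [0.0, -0.6, -1.2]
width: 0.0373
gripper_force: 40.3
```

Emit:
{"op": "move_arm", "data": {
  "deltas": [
    [[0, 0, 0.05, 0, 0.45], [0, 0, 0.09, 0, 0.45], [0, 0, 0.105, 0, 0.45], [0, 0, 0.105, 0, 0.45], [0, 0, 0.105, 0, 0.45]]
  ]
}}

```text
clock: 31.15
position: [0.6488, -0.03, 0.0769]
ee_rot: [0.001, -0.069, 0.998, -0.0]
contact_force: [0.7, -0.3, -0.6]
width: 0.0368
gripper_force: 40.4
```

```bash
python3 d.py .648,-.0295,.067,98.2
```

```text
31.15 [ 0.6488 -0.03    0.0769] th 97.9 w 0.0368 q [-0.15  0.5   1.57  0.    1.07 -1.86]
.648,-.0295,.067,98.2 [0.0009 0.0008 0.0124] -0.0023
```

Emit:
{"op": "move_arm", "data": {
  "deltas": [
    [[0.0009, 0.0008, 0.007, 0, 0.45], [0.0009, 0.0008, 0.011, 0, 0.45], [0.0009, 0.0008, 0.0125, 0, 0.45], [0.0009, 0.0008, 0.0125, 0, 0.45], [0.0009, 0.0008, 0.0125, 0, 0.45]]
  ]
}}

```text
clock: 31.65
position: [0.6482, -0.029, 0.0672]
ee_rot: [0.001, -0.069, 0.998, -0.0]
contact_force: [-0.7, -0.1, 5.4]
width: 0.037
gripper_force: 40.7
```

On the floor. Releasing, rising clear and backing off.

Emit:
{"op": "move_arm", "data": {
  "deltas": [
    [[0, 0, 0, 0, -0.3], [0, 0, 0, 0, -0.3], [0, 0, 0, 0, -0.3], [0, 0, 0, 0, -0.3], [0, 0, -0.04, 0, -0.3], [0, 0, -0.09, 0, -0.3], [0, 0, -0.15, 0, -0.3], [0, 0, -0.2, 0, -0.3], [0, 0, -0.2, 0, -0.3]]
  ]
}}

```text
clock: 32.55
position: [0.6511, -0.0295, 0.2329]
ee_rot: [0.007, -0.069, 0.998, -0.001]
contact_force: [0.8, -1.0, 0.3]
width: 0.0561
gripper_force: 0.0
```

Emit:
{"op": "move_arm", "data": {
  "deltas": [
    [[0.28, 0, 0, 0, -0.3], [0.28, 0, 0, 0, -0.3], [0.28, 0, 0, 0, -0.3], [0.28, 0, 0, 0, -0.3], [0.28, 0, 0, 0, -0.3], [0.28, 0, 0, 0, -0.3], [0.28, 0, 0, 0, -0.3]]
  ]
}}

```text
clock: 33.25
position: [0.4259, -0.0601, 0.2257]
ee_rot: [0.001, -0.069, 0.998, -0.0]
contact_force: [0.6, 0.5, 0.5]
width: 0.0553
gripper_force: 0.0
```

```bash
python3 d.py; python3 - <<'E'
from h import *
a=grab("top");b=grab("side")
cv2.imwrite('pics/c10.png',np.hstack([cv2.resize(a[110:290,240:440],(400,360)),cv2.resize(b[90:270,200:400],(400,360))]))
E
```

```text
33.25 [ 0.4259 -0.0601  0.2257] th 97.9 w 0.0553 q [-0.3   0.06  1.81  0.    1.27 -2.01]
```

View pics/c10.png

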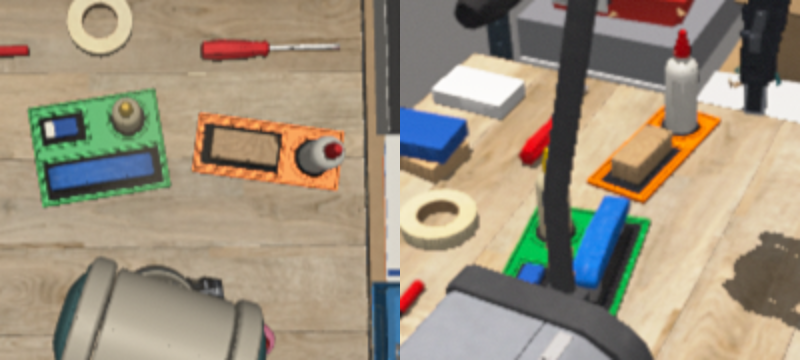

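All five items are in place: the block and red bottle in the orange tray, the stapler, eraser and upright yellow bottle in the green one. The tape, marker and screwdriver haven't moved, and the arm is clear.

```bash
python3 -c "
from rig import manip
print(manip.sign_off())"
```

```text
the job is handed in; nothing more can be done
None
```

Both kits are made up and the job is handed in at about 33 s: all five items are in their bays and rings, and the tape, marker and screwdriver were left alone.

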